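# Plug in and lock the board on the test fixture

## Robot

A 6-joint arm with a two-finger parallel gripper is mounted at the origin on the work surface. World frame = base frame: x ahead of the robot, y to its left, z up, the work surface at z = 0. Lengths are in m, angles in rad, forces in N, time in s.
With the tool pointing down it reaches from about 0.3 to 0.775 m from the base axis. Payload 14.6 kg.
Tool frame: the origin (TCP) lies at the very end of the fingers, on their centre line; the grasp point (between the pads) lies 19 mm behind it; z points along the fingers, y is the line along which they close (so a half turn about z gives the same grasp; the last joint's range is limited). The gripper opens to 94 mm and grips with 3 to 60 N. Pads are 16 mm wide; open, the fingers measure 119 mm over their backs; the gripper's body (75 mm by 177 mm) begins 78 mm behind the grasp point.
Start: joints at [-1.285, 0.3, 1.521, -0, 1.321, -0.067], TCP at [0.19, -0.516, 0.205] pointing down, gripper open.
Joint ranges: [-3.03, 3.03], [-0.79, 2.21], [0.23, 2.52], [-1.04, 4.18], [0, 3.07], [-2.55, 2.55]. Speed limits (rad/s): [2.22, 2.22, 2.57, 3.14, 3.14, 3.14].

## Interface

Orientations are given as [roll, pitch, yaw] about the fixed x, y, z axes, in that order (R = Rz(yaw) Ry(pitch) Rx(roll)).
In Python, from station import ctrl gives the robot as it stands.
- The arm moves only by the shell command python3 -m pendant 'ROWS' [OPENING] [FORCE]. ROWS is JSON, a list of rows, each a list of 2 entries, a list of its own where there are three numbers: the shift along the world's x, y, z in cm, then the turn about the world's z in rad. A call has 1 to 20 rows; each row shifts and turns the commanded pose from where the row before left it; what a row does not reach is not made up. A row lasts 1/12 s, in which the tool goes at most 41.7 mm and 7.16 degrees, less where a joint would pass 70% of its speed; a pose out of reach is approached as far as the arm can. A call is refused whole if a number of a shift passes 4.17 or a number of a turn 0.125, either way. A call with a gripper value outside its range is refused whole. OPENING is the opening, from 0 (shut) to 1 (fully open), set as the call begins (- or left out, the last holds). The fingers move at their own pace and stop on an object; FORCE is the grip in N (left out, the last holds). Time passes only in rows, so rows that do not move let the fingers close. It gives the time, the measured TCP pose, the force, the opening and the grip force at its end, in the units of the state.
- ctrl.get_obs(): the state, without advancing time (a new reading comes with each control period).
- ctrl.camera(name): name is "scene" or "side" or "wrist"; returns a dict with "color" (420x560x3 uint8, red, green, blue), "intrinsics" (3x3 intrinsics, pixels), "k1" (the pictures are not rectified: a ray, as slopes to the right and down, at radius r is drawn at 1 + k1 r^2 times it, then the intrinsics apply), "camera_from_world" (4x4, takes a point from world to camera coordinates). Camera axes: x right, y down, z forward; pixel columns grow to the right and rows downward; lengths in m; the calibration is good to about 2 mm. A picture is of the moment at which its call begins. There is no depth.
- ctrl.hand_in(): hands the job in; it is judged then, once.
The state is a dict: "time_s": time; "qpos": joint angles; "joint_vel": joint speeds; "tau": joint torques, N m; "ee_pos": TCP position; "eef_rot": TCP orientation; "force": force on the tool from outside, world axes, zero at the start; "moment": the same for the moment, N m; "grip_width": finger opening in m; "grip_force": force on a finger pad.
Only numpy, scipy, OpenCV 4.12 (cv2) and the standard library are available. Lean on these libraries where they do the work, as an engineer would, in place of code of your own. Each camera call takes 0.05 s, during which the arm holds its last target. There are 200 camera calls.

## Task

The test fixture's plug is not connected to the circuit board. With the fingertips, push the upright steel post along the long leg of its L-shaped slot as far as the corner, so that the plug goes home in the board's socket, then push it sideways to the very end of the short leg to lock the plug in. Only push the post, do not take it between the fingers, and leave everything else on the fixture and the bench where it is.

Things in the scene. Friction and masses are not known exactly. Their poses are not given: they have to be found in the camera images.
- fixture: Teal test fixture fixed to the bench, base 360 x 170 x 30 mm; origin: centre of its underside. x: along the slot's long leg towards the board; y: along the short leg from corner to end; z up. Flat aluminium gate plate with the L slot: top 56 mm up, x -172 to -18 mm, y -65 to 65 mm, clear but for post and standoff. Other fixture parts are at most 62 mm high
- slot_start (a point): Near end of the long leg of the L-shaped slot (18 mm wide), on its centre line, at the top face of the gate plate, 56 mm above the bench; axes as the fixture's
- slot_corner (a point): Corner of the slot, on the centre lines of both legs, at the plate's top face, 70 mm from slot_start along x; axes as the fixture's
- slot_end (a point): End of the short leg: where the post's axis stands when it is locked, at the plate's top face, 40 mm from slot_corner along y; axes as the fixture's
- post_top (a point): Centre of the top end of the upright round steel post, 14 mm in diameter, which stands out of the slot 45 mm above the plate (top 101 mm above the bench). It is carried by the plug slide, does not tilt or lift, and has 2 mm of play to the slot's inner wall; axes as the fixture's
- plug_slide (a joint): Travel of the plug slide, and the post with it, along the long leg (m): 0 at slot_start, 0.070 with the post at the corner and the plug home. About 2 N moves it; no spring, it stays where it is left
- post (a joint): Sideways travel of the post from the long leg's centre line along the short leg (m): 0 in the long leg, 0.040 at the end of the short leg (locked). About 1.2 N moves it; no spring, it stays where it is left
- standoff: upright brass standoff, 14 mm across and 31 mm tall, standing on the gate plate beyond the short leg; origin: centre of its underside
- shield_can: small steel shielding can, 30 x 22 x 10 mm, lying on the fixture's base beside the board; origin: centre of its underside
- scanner: hand-held barcode scanner, about 165 x 62 x 36 mm, lying on the bench; origin: its underside
- screwdriver: black-handled screwdriver, 190 mm long, lying on the bench; origin: near its middle, at its underside
- meter: hand-held multimeter, 160 x 80 x 42 mm, lying on the bench; origin: centre of its underside
- spool: grey spool, 56 mm across, 41 mm tall, standing on the bench; origin: centre of its underside
- parts_tray: black divided parts tray, 120 x 160 x 35 mm, on the bench; origin: centre of its underside

How it is judged:
On the way, in this order (a step that is already met when the one before it is completed fails the run):
1. the post is at the corner: the plug is home, the post not yet pushed sideways (value of joint plug_slide above 0.064 m and value of joint post below 0.02 m), for 0.05 s.
2. the post is at the end of the short leg (value of joint plug_slide above 0.066 m and value of joint post above 0.035 m), for 0.1 s.
At the end, for the whole second after the job is handed in: The post rests at the end of the short leg (sideways travel above 35 of 40 mm) with the plug home (slide above 66 of 70 mm), and nothing else has been moved: by less than 20 mm for the standoff and shielding can on the fixture, less than 30 mm for the things on the bench (all of step 2 and horizontal distance between post_top and slot_end below 0.0075 m and distance of each of standoff, shield_can from where it was at the start of the episode below 0.02 m and distance of each of scanner, screwdriver, meter, spool, parts_tray from where it was at the start of the episode below 0.03 m); the robot touches nothing.
It fails at once if the post is taken between the fingers (the grasp point lies on its axis, at or below its top) (horizontal distance between the grasp point and post_top below 0.006 m and z of the grasp point in the frame of post_top below 0.012 m).
It fails at once if a bystander is moved, lifted or knocked away (distance of any of standoff, shield_can from where it was at the start of the episode above 0.02 m or distance of any of scanner, screwdriver, meter, spool, parts_tray from where it was at the start of the episode above 0.03 m).
It also fails if it takes over 42 s, if anything falls off the work surface, if the arm or the gripper's body presses on something with over 40 N, if the wrist force passes 120 N, or if a joint passes its speed limit or range.

## Working session

There is one attempt and no reset: what is moved stays moved. The work goes in short steps, Python scripts to look and compute and a shell command to move; the robot and the scene stay as the last step left them, time stands still between calls to the robot, and variables do not carry over. Pictures are saved under pics/ and viewed, at most 10 in all, crops included, and the job is handed in when it is done.

```bash
mkdir -p pics; cat > h.py <<'E'
import numpy as np, cv2
def ray(c,u,v):
    K=c["intrinsics"]; k=c["k1"]
    d=np.array([(u-K[0][2])/K[0][0],(v-K[1][2])/K[1][1]]); s=d.copy()
    for _ in range(30): s=d/(1+k*(s@s))
    T=np.array(c["camera_from_world"]); R=T[:3,:3]
    return -R.T@T[:3,3], R.T@np.array([s[0],s[1],1.])
def onz(c,u,v,z):
    o,d=ray(c,u,v); return o+d*(z-o[2])/d[2]
def proj(c,p):
    T=np.array(c["camera_from_world"]); q=T[:3,:3]@np.array(p)+T[:3,3]; s=q[:2]/q[2]
    s=s*(1+c["k1"]*(s@s)); K=c["intrinsics"]; return np.array([K[0][0]*s[0]+K[0][2],K[1][1]*s[1]+K[1][2]])
E
python3 - <<'E'
from station import ctrl
import cv2,pickle
o=ctrl.get_obs(); print({k:o[k] for k in("time_s","ee_pos","eef_rot","grip_width","force")})
for n in("scene","side","wrist"):
    c=ctrl.camera(n); pickle.dump(c,open(n+"0.pkl","wb")); cv2.imwrite(f"pics/{n}0.png",c["color"][:,:,::-1])
E
```

```text
{'time_s': 0.0, 'ee_pos': array([ 0.18996009, -0.51585301,  0.20486018]), 'eef_rot': array([-3.14036914e+00, -8.82773490e-05,  3.52776119e-01]), 'grip_width': 0.09392106102375379, 'force': array([ 0.12057412, -0.18297509, -0.59914996])}
```

View pics/scene0.png

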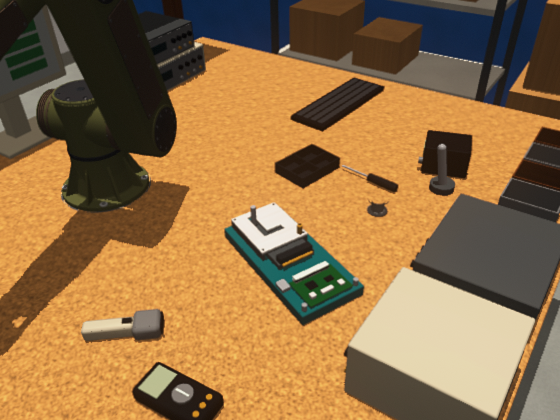

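View pics/side0.png

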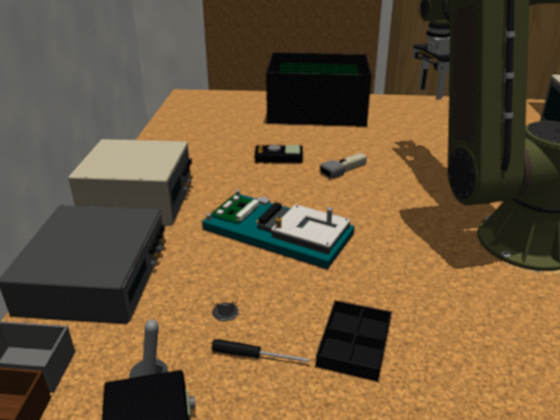

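The scene view shows the fixture at about (295,260), with the post top near (253,208) and the standoff near (299,229). In the side view the post is near (330,210) and the standoff near (278,222). The fixture's long leg runs from the post towards the green board. Next I'll enlarge both and measure.

```bash
python3 - <<'E'
import pickle,cv2,numpy as np
from h import *
S=pickle.load(open("scene0.pkl","rb"));D=pickle.load(open("side0.pkl","rb"))
a=cv2.resize(S["color"][195:325,215:370],None,fx=3.2,fy=3.2,interpolation=cv2.INTER_CUBIC)
b=cv2.resize(D["color"][185:270,195:360],None,fx=3,fy=3,interpolation=cv2.INTER_CUBIC)
cv2.imwrite("pics/z1.png",a[:,:,::-1]);cv2.imwrite("pics/z2.png",b[:,:,::-1])
for n,c in(("scene",S),("side",D)):
    h=cv2.cvtColor(c["color"],cv2.COLOR_RGB2HSV)
    m=cv2.inRange(h,(82,90,30),(100,255,255)); k,l,st,_=cv2.connectedComponentsWithStats(m)
    ys,xs=np.nonzero(m)
    i=1+np.argmax(st[1:,4]); print(n,st[i])
    ct=max(cv2.findContours((l==i).astype(np.uint8),0,1)[0],key=cv2.contourArea)
    hull=cv2.convexHull(ct)
    ap=cv2.approxPolyDP(hull,2.5,True)[:,0]
    for p in ap: print(p,onz(c,*p,0.03).round(3)[:2],onz(c,*p,0.0).round(3)[:2])
    R=np.array(c["camera_from_world"]); print("cam",(-R[:3,:3].T@R[:3,3]).round(3))
E
```

```text
scene [ 225  227  138   90 2238]
[225 229] [ 0.45  -0.002] [0.425 0.026]
[308 235] [0.642 0.091] [0.624 0.122]
[362 287] [0.838 0.001] [0.827 0.029]
[301 316] [ 0.768 -0.146] [ 0.755 -0.123]
cam [ 1.177 -0.811  0.911]
side [ 203  203  151   65 2203]
[203 221] [0.832 0.013] [ 0.843 -0.032]
[211 216] [ 0.815 -0.012] [ 0.826 -0.059]
[270 203] [ 0.667 -0.09 ] [ 0.672 -0.14 ]
[353 227] [0.446 0.013] [ 0.442 -0.033]
[327 267] [0.512 0.183] [0.511 0.144]
[209 230] [0.808 0.053] [0.819 0.009]
cam [0.548 1.142 0.77 ]
```

View pics/z1.png

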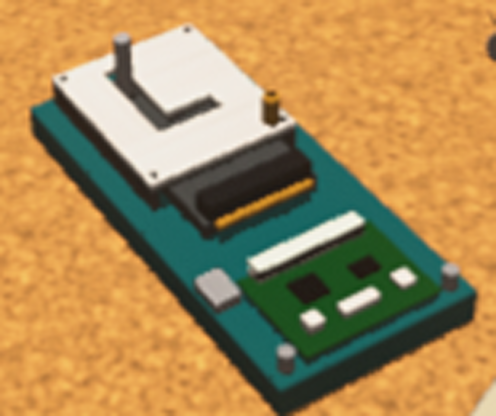

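View pics/z2.png

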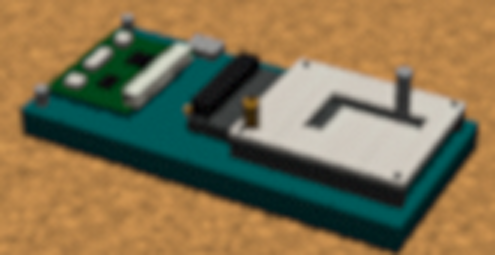

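Both enlargements are clear. In scene pixels the post top is at about (253,207), the slot corner at (266,232), the slot end at (281,226) and the standoff's foot at (299,233). In the side view the post top is at about (330,209). Now I'll fit the plate and slot in both views.

```bash
python3 - <<'E'
import pickle,cv2,numpy as np
from h import *
from scipy.optimize import least_squares
S=pickle.load(open("scene0.pkl","rb"));D=pickle.load(open("side0.pkl","rb"))
res=[]
for n,c,(x0,y0,x1,y1) in(("scene",S,(225,195,315,260)),("side",D,(265,200,355,255))):
    h=cv2.cvtColor(c["color"],cv2.COLOR_RGB2HSV); m=np.zeros(h.shape[:2],np.uint8)
    m[y0:y1,x0:x1]=cv2.inRange(h,(0,0,125),(180,60,255))[y0:y1,x0:x1]
    m=cv2.morphologyEx(m,cv2.MORPH_OPEN,np.ones((3,3)))
    ct=max(cv2.findContours(m,0,1)[0],key=cv2.contourArea)
    P=np.array([onz(c,*p,0.056)[:2] for p in ct[:,0]]).astype(np.float32)
    # rect on plane; contour pts are pixel centres inside the edge
    r=cv2.minAreaRect(P); print(n,"minrect",np.round(r[0],4),np.round(r[1],4),r[2])
    ap=cv2.approxPolyDP(cv2.convexHull(ct),2.5,True)[:,0]
    for p in ap: print(p,onz(c,*p,0.056)[:2].round(4))
    # slot
    g=c["color"].max(2); inner=np.zeros_like(m); cv2.fillPoly(inner,[cv2.convexHull(ct)],255)
    inner=cv2.erode(inner,np.ones((7,7))); d=((g<115)&(inner>0)).astype(np.uint8)
    k,l,st,ce=cv2.connectedComponentsWithStats(d)
    for i in range(1,k):
        if st[i,4]>5: print("dark",st[i],ce[i].round(1),onz(c,*ce[i],0.056)[:2].round(4))
# triangulate
def tri(a,b):
    o1,d1=ray(S,*a);o2,d2=ray(D,*b)
    t=np.linalg.lstsq(np.c_[d1,-d2],o2-o1,rcond=None)[0]; p=o1+t[0]*d1;q=o2+t[1]*d2
    return (p+q)/2,np.linalg.norm(p-q)
print("post",tri((253.1,207.5),(329.7,209)), onz(S,253.1,207.5,.101),onz(D,329.7,209,.101))
print("standoff top",tri((299.5,225),(278.7,218)),onz(S,299.5,225,.087),onz(D,278.7,218,.087))
for q in((112,75),(165,118),(212,102)): print("slot scene",onz(S,215+q[0]/3.2,195+q[1]/3.2,.056)[:2].round(4))
for q in((418,122),(337,103),(316,123)): print("slot side",onz(D,195+q[0]/3,185+q[1]/3,.056)[:2].round(4))
E
```

```text
scene minrect [0.5554 0.0413] [0.131  0.1565] 66.13861083984375
[276 204] [0.5208 0.1279]
[296 223] [0.6078 0.0885]
[301 236] [0.6452 0.0522]
[261 252] [ 0.5964 -0.0479]
[232 219] [0.4615 0.0154]
dark [249 213  34  22 178] [262.7 225.6] [0.543  0.0352]
side minrect [0.554  0.0455] [0.1319 0.1579] 66.00881958007812
[272 229] [0.6469 0.0759]
[294 206] [ 0.5991 -0.0359]
[348 219] [0.4608 0.017 ]
[330 245] [0.5066 0.1328]
dark [298 217  38  11 162] [316.1 221.5] [0.5404 0.0342]
post (array([0.51014032, 0.04091297, 0.09697791]), np.float64(0.003141483918639639)) [0.51534859 0.0363511  0.101     ] [0.50898363 0.0459669  0.101     ]
standoff top (array([0.63293718, 0.06229214, 0.07909588]), np.float64(0.00285840319194262)) [0.63967838 0.05391499 0.087     ] [0.63073406 0.0735746  0.087     ]
slot scene [0.4989 0.0418]
slot scene [0.5651 0.0203]
slot scene [0.585  0.0559]
slot side [0.4954 0.05  ]
slot side [0.5625 0.026 ]
slot side [0.5787 0.0576]
```

```bash
python3 -m pendant '[[[1.42,2.87,0],0.04],[[1.42,2.87,0],0.04],[[1.42,2.87,0],0.04],[[1.42,2.87,0],0.04],[[1.42,2.87,0],0.04],[[1.42,2.87,0],0.04],[[1.42,2.87,0],0.04],[[1.42,2.87,0],0.04],[[1.42,2.87,0],0.04],[[1.42,2.87,0],0.04],[[1.42,2.87,0],0.04],[[1.42,2.87,0],0.04],[[1.42,2.87,0],0.04],[[1.42,2.87,0],0.04],[[1.42,2.87,0],0.04],[[1.42,2.87,0],0.04],[[1.42,2.87,0],0.04],[[1.42,2.87,0],0.04],[[1.42,2.87,0],0.04],[[1.42,2.87,0],0.04]]' 0 20
python3 -m pendant '[[[0,0,0],0],[[0,0,0],0],[[0,0,0],0],[[0,0,0],0]]'
python3 - <<'E'
from station import ctrl
import cv2,pickle,numpy as np
ims=[]
for n in("side","wrist"):
    c=ctrl.camera(n); pickle.dump(c,open(n+"1.pkl","wb")); ims.append(c["color"])
a=cv2.resize(ims[0][130:270,220:400],(540,420)); b=cv2.resize(ims[1],(560,420))
cv2.imwrite("pics/w1.png",cv2.resize(b,(700,525))[:,:,::-1])
E
```

```text
time_s: 1.82
ee_pos: [0.4744, 0.0595, 0.2054]
eef_rot: [-3.142, 0.0, 1.155]
force: [0.3, -1.0, 0.3]
grip_width: 0.0001
grip_force: 0.0
time_s: 2.15
ee_pos: [0.4737, 0.0571, 0.2054]
eef_rot: [-3.142, 0.0, 1.151]
force: [1.2, 0.0, -0.2]
grip_width: 0.0005
grip_force: 0.0
```

View pics/w1.png

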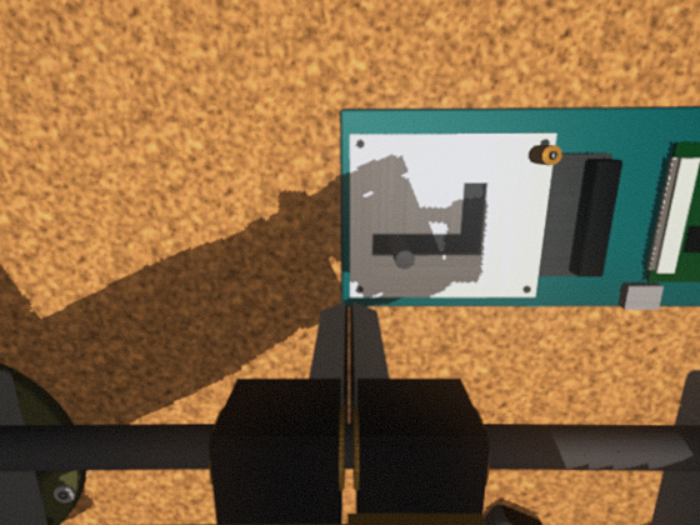

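The wrist view (at 1.25 scale) shows the L slot with its start at (372,244), corner at (475,244) and end at (475,183). The post top is at (404,259), so it already sits about 10 mm along the long leg. The standoff is at (545,155).

```bash
python3 - <<'E'
import pickle,numpy as np
from h import *
c=pickle.load(open("wrist1.pkl","rb"))
P={"TL":(349,134,.056),"TR":(556,133,.056),"BR":(537,298,.056),"BL":(349,297,.056),"slotL":(372,244,.056),"cornerOuter":(484,255,.056),"slotEndTop":(475,183,.056),"post":(404,259,.101),"standoff":(552,155,.087)}
o=np.array([.5547,.0434]);t=-.418;M=np.array([[np.cos(t),np.sin(t)],[-np.sin(t),np.cos(t)]])
for k,(u,v,z) in P.items():
    p=onz(c,u/1.25,v/1.25,z)[:2]; print(k,p.round(4),"rel",(M@(p-o)).round(4))
print(M@(np.array([.4737,.0571])-o))
E
```

```text
TL [0.5087 0.1345] rel [-0.079   0.0645]
TR [0.6495 0.0721] rel [0.075  0.0647]
BR [ 0.5983 -0.0486] rel [ 0.0772 -0.0664]
BL [0.4558 0.0157] rel [-0.0792 -0.0655]
slotL [0.4912 0.0497] rel [-0.0606 -0.02  ]
cornerOuter [0.5703 0.0044] rel [ 0.0301 -0.0293]
slotEndTop [0.5826 0.0619] rel [0.018  0.0282]
post [0.5095 0.0417] rel [-0.0406 -0.0199]
standoff [0.6295 0.0648] rel [0.0597 0.0499]
[-0.0795874  -0.02036014]
```

```bash
python3 -m pendant '[[[0,0,-2.3],0],[[0,0,-2.3],0],[[0,0,-2.3],0],[[0,0,-2.3],0],[[0,0,-2.3],0],[[0,0,-2.2],0],[[0,0,0],0],[[0,0,0],0]]'
python3 -m pendant '[[[0.37,-0.16,0],0],[[0.37,-0.16,0],0],[[0.37,-0.16,0],0],[[0.37,-0.16,0],0],[[0.37,-0.16,0],0],[[0.37,-0.16,0],0],[[0.37,-0.16,0],0],[[0.37,-0.16,0],0],[[0.37,-0.16,0],0],[[0,0,0],0],[[0,0,0],0]]'
python3 - <<'E'
from station import ctrl
import cv2
c=ctrl.camera("side")["color"]; s=ctrl.camera("scene")["color"]
a=cv2.resize(c[150:260,230:370],(400,314),interpolation=2);b=cv2.resize(s[150:260,200:340],(400,314),interpolation=2)
cv2.imwrite("pics/p2.png",cv2.hconcat([a,b])[:,:,::-1])
E
```

```text
time_s: 2.92
ee_pos: [0.4737, 0.0574, 0.0685]
eef_rot: [-3.14, 0.001, 1.152]
force: [-0.2, -0.4, 1.1]
grip_width: 0.0003
grip_force: 0.0
time_s: 3.83
ee_pos: [0.5075, 0.0433, 0.0683]
eef_rot: [3.141, 0.0, 1.153]
force: [0.3, 0.2, 0.2]
grip_width: 0.0005
grip_force: 0.0
```

View pics/p2.png

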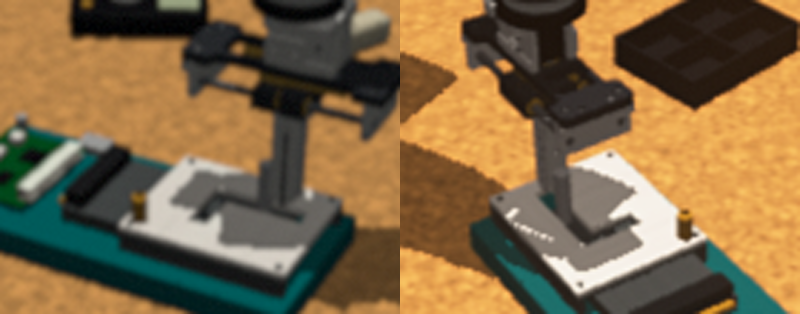

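The picture shows the shut fingers right behind the post, which has moved along the slot towards the corner. I'll carry on.

```bash
python3 -m pendant '[[[0.37,-0.16,0],0],[[0.37,-0.16,0],0],[[0.37,-0.16,0],0],[[0.37,-0.16,0],0],[[0.37,-0.16,0],0],[[0.37,-0.16,0],0],[[0.37,-0.16,0],0],[[0.37,-0.16,0],0],[[0.37,-0.16,0],0],[[0,0,0],0],[[0,0,0],0]]'
python3 -m pendant '[[[0.18,-0.08,0],0],[[0.18,-0.08,0],0],[[0,0,0],0],[[0,0,0],0]]'
python3 -m pendant '[[[0.09,-0.04,0],0],[[0.09,-0.04,0],0],[[0,0,0],0],[[0,0,0],0]]'
```

```text
time_s: 4.85
ee_pos: [0.5411, 0.029, 0.0685]
eef_rot: [3.141, -0.0, 1.153]
force: [-1.0, 0.6, -0.3]
grip_width: 0.0005
grip_force: 0.0
time_s: 5.18
ee_pos: [0.5444, 0.0274, 0.0685]
eef_rot: [3.141, -0.0, 1.153]
force: [-0.6, -0.3, -0.2]
grip_width: 0.0003
grip_force: 0.0
time_s: 5.52
ee_pos: [0.5461, 0.0267, 0.0685]
eef_rot: [3.141, -0.0, 1.153]
force: [-0.6, -0.0, 0.5]
grip_width: 0.0005
grip_force: 0.7
```

```bash
python3 -m pendant '[[[0.09,-0.04,0],0],[[0,0,0],0],[[0,0,0],0]]'
python3 -m pendant '[[[0.09,-0.04,0],0],[[0,0,0],0],[[0,0,0],0]]'
python3 -m pendant '[[[0.09,-0.04,0],0],[[0,0,0],0],[[0,0,0],0]]'
```

```text
time_s: 5.77
ee_pos: [0.5463, 0.0266, 0.0685]
eef_rot: [-3.14, 0.0, 1.153]
force: [-6.9, 2.5, 4.7]
grip_width: 0.0006
grip_force: 4.0
time_s: 6.02
ee_pos: [0.5465, 0.0265, 0.0684]
eef_rot: [-3.138, 0.001, 1.153]
force: [-14.1, 4.9, 9.3]
grip_width: 0.0002
grip_force: 7.3
time_s: 6.27
ee_pos: [0.5467, 0.0265, 0.0684]
eef_rot: [-3.136, 0.001, 1.153]
force: [-19.6, 7.7, 13.3]
grip_width: 0.0004
grip_force: 10.7
```

The force shows the end stop, so the plug is home. I'll back off, go round to the −y side of the post, and stop level with it.

```bash
python3 -m pendant '[[[-0.46,0.2,0],0],[[-0.46,0.2,0],0],[[-0.46,0.2,0],0],[[-0.46,0.2,0],0],[[-0.37,-0.82,0],0],[[-0.37,-0.82,0],0],[[-0.37,-0.82,0],0],[[0,0,0],0],[[0.56,-0.25,0],0],[[0.56,-0.25,0],0],[[0.56,-0.25,0],0],[[0.56,-0.25,0],0],[[0.56,-0.25,0],0],[[0.56,-0.25,0],0],[[0,0,0],0],[[0,0,0],0],[[0,0,0],0]]'
python3 - <<'E'
from station import ctrl
import cv2,pickle
c=ctrl.camera("side")["color"]; s=ctrl.camera("scene")["color"]
a=cv2.resize(c[150:260,230:370],(400,314),interpolation=2);b=cv2.resize(s[150:260,200:340],(400,314),interpolation=2)
cv2.imwrite("pics/p3.png",cv2.hconcat([a,b])[:,:,::-1])
E
```

```text
time_s: 7.68
ee_pos: [0.5527, -0.006, 0.0683]
eef_rot: [-3.141, 0.0, 1.153]
force: [0.1, 1.1, 0.5]
grip_width: 0.0008
grip_force: 0.0
```

View pics/p3.png

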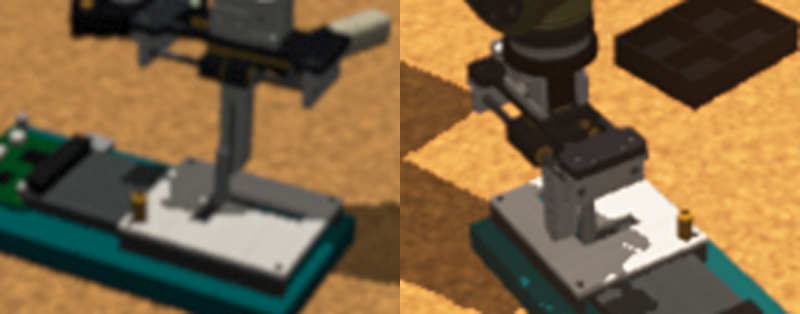

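The plug now sits in the socket, the post stands at the corner, and the fingers are on its −y side. Next is the sideways push.

```bash
python3 -m pendant '[[[0.16,0.37,0],0],[[0.16,0.37,0],0],[[0.16,0.37,0],0],[[0.16,0.37,0],0],[[0.16,0.37,0],0],[[0.16,0.37,0],0],[[0.16,0.37,0],0],[[0.16,0.37,0],0],[[0.16,0.37,0],0],[[0,0,0],0],[[0,0,0],0]]'
python3 -m pendant '[[[0.16,0.37,0],0],[[0.16,0.37,0],0],[[0.16,0.37,0],0],[[0,0,0],0],[[0,0,0],0]]'
python3 -m pendant '[[[0.08,0.18,0],0],[[0,0,0],0],[[0,0,0],0]]'
python3 -m pendant '[[[0.04,0.09,0],0],[[0,0,0],0],[[0,0,0],0]]'
```

```text
time_s: 8.7
ee_pos: [0.5672, 0.0275, 0.0683]
eef_rot: [-3.141, -0.0, 1.153]
force: [-1.0, -0.1, -0.4]
grip_width: 0.0005
grip_force: 0.0
time_s: 9.12
ee_pos: [0.5721, 0.0386, 0.0684]
eef_rot: [-3.142, -0.0, 1.153]
force: [-0.6, -0.3, -0.4]
grip_width: 0.0003
grip_force: 0.0
time_s: 9.37
ee_pos: [0.5726, 0.0396, 0.0684]
eef_rot: [-3.141, 0.001, 1.153]
force: [-2.6, -4.8, 1.4]
grip_width: 0.0004
grip_force: 2.4
time_s: 9.62
ee_pos: [0.5727, 0.0398, 0.0684]
eef_rot: [-3.141, 0.002, 1.152]
force: [-5.5, -9.4, 3.5]
grip_width: 0.0002
grip_force: 5.1
```

The force shows the end stop again. I'll back off the way I came, lift, and check.

```bash
python3 -m pendant '[[[-0.2,-0.46,0],0],[[-0.2,-0.46,0],0],[[-0.2,-0.46,0],0],[[-0.2,-0.46,0],0],[[-0.2,-0.46,0],0],[[0,0,0],0],[[0,0,2],0],[[0,0,2.5],0],[[0,0,2.5],0],[[0,0,2.5],0],[[0,0,2.5],0],[[-1,-2.2,0],0],[[-1,-2.2,0],0],[[-1,-2.2,0],0],[[0,0,0],0],[[0,0,0],0],[[0,0,0],0]]'
python3 - <<'E'
from station import ctrl
import cv2,pickle
c=ctrl.camera("wrist"); pickle.dump(c,open("wrist2.pkl","wb")); s=ctrl.camera("side")["color"]
a=cv2.resize(c["color"],(400,300));b=cv2.resize(s[170:270,225:358],(400,300),interpolation=2)
cv2.imwrite("pics/p4.png",cv2.hconcat([a,b])[:,:,::-1])
E
```

```text
time_s: 11.03
ee_pos: [0.5334, -0.0477, 0.1885]
eef_rot: [3.141, -0.0, 1.153]
force: [-0.3, 0.0, -0.5]
grip_width: 0.0003
grip_force: 0.0
```

View pics/p4.png

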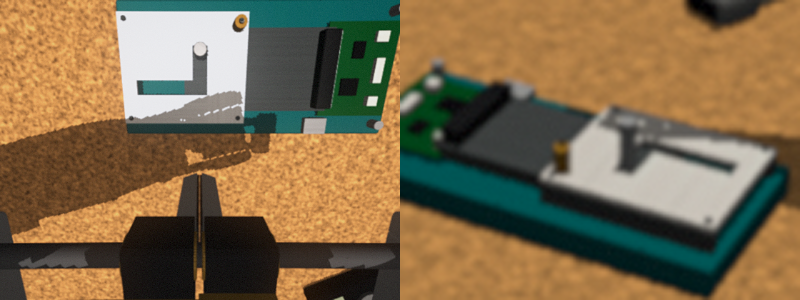

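The wrist view (at 400/560 scale) shows the post at (200,48), at the end of the short leg. The plug is home against the board, and the standoff (240,22) and can (314,125) are undisturbed. A numeric check comes before handing in.

```bash
python3 - <<'E'
import pickle,numpy as np
from h import *
c=pickle.load(open("wrist2.pkl","rb"))
o=np.array([.5547,.0434]);t=-.418;M=np.array([[np.cos(t),np.sin(t)],[-np.sin(t),np.cos(t)]])
for n,u,v,z in(("post",200,48,.101),("standoff",238,20,.087),("slot start edge",137,88,.056),("corner outer",207,95,.056)):
    print(n,(M@(onz(c,u*1.4,v*1.4,z)[:2]-o)).round(4))
E
```

```text
post [0.0184 0.0203]
standoff [0.0583 0.049 ]
slot start edge [-0.0605 -0.0209]
corner outer [ 0.0275 -0.0294]
```

```bash
python3 -c "
from station import ctrl
print(ctrl.hand_in())"
```

```text
the job is handed in; nothing more can be done
None
```

The post was pushed to the corner (plug home) and then to the end of the short leg. The final wrist image put it about 40 mm sideways, within about 1 mm of the slot end. The standoff was unmoved, the arm was clear and touching nothing, and the job is handed in; no verdict was returned.

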